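# Start the UV disinfecting lamp on a radio

### The job

Disinfect the hand radio: first slide its tray along the worktop under the white lamp head until it is fully home against the back wall, with the radio lying in it and neither of them touching the lamp head above. Then slide the orange child-lock tab fully aside and press the green start button it was covering all the way down for about half a second. Leave the tray home and the tab open, let go of everything, and do not disturb the two cartons and the vial standing nearby.

Things in the scene. Friction and masses are not known exactly. Their poses are not given: they have to be found in the camera images.
- uv_unit: Fixed UV lamp unit, 120 deep x 210 wide x 97 high. Origin on the worktop under the middle of the lamp head; +x from its open front to the back, +y left seen from the front. Grey back wall (inner face x = +45 mm), grey side cheeks (inner faces y = +-95 mm, from x = -1 mm back). Tray home: its rear edge on the back wall, tray origin at x = +5 mm, y = 0, axes parallel.
- lamp_head: The white overhanging lamp head, fixed on the unit: x from -60 to +60 mm and y from -105 to +105 mm; underside 52 mm above the worktop, top face 97 mm above it. Same origin and axes as uv_unit. The tab and button are on its top face. Tray and radio must not touch it.
- tray: Loose aluminium tray, 0.35 kg, in front of the unit. Origin: centre of the pan's underside; +x to its rear edge (goes in first). Pan 80 (x) x 172 (y) x 13 high, floor 4 mm. In front, on a stem 8 mm high, 12 wide, a blue upright fin handle: x -151 to -109 mm, y = 0, 12 mm thick across y, top 50 mm above the worktop; grip from above. Home, it stands 44 mm clear of the head.
- radio: Black hand radio, 151 x 58 x 31 mm, about 0.19 kg, lying loose in the tray with its length along the tray's y. Origin: centre of its underside. Its top is 35 mm above the worktop in the tray.
- lock_tab (a joint): Slide of the orange child-lock tab on the lamp head, m. Near 0: the tab covers the button. It moves along the unit's +y; 0.060 = fully aside (end of travel). Moves with about 1.5 N, stays where it is left.
- tab_ridge (a point): Centre of the top of the tab's grip ridge (137 mm above the worktop), moves with the tab. The ridge is 36 mm long along the unit's x, 12 mm thick along y, and stands 18 mm above the tab's 50 (x) x 42 (y) mm cover plate (whose top is 119 mm above the worktop).
- start_button (a joint): Travel of the green start button, m: 0 = up, 0.006 = fully down (about 5 N); springs back when let go. Counts as pressed beyond 0.0045.
- button_top (a point): Centre of the top of the round green button (30 mm across), 112 mm above the worktop when up; at x = 0, y = -30 mm of the unit. Pressed straight down. With the tab fully aside the cover's edge is 39 mm from the button's centre; the guide rails beside the button (x = +-22 mm) are 11 mm lower than its top.
- carton_blue: Bystander: light blue folding carton, 50 x 32 x 82 mm, standing loose beside the tray's path, on the unit's -y side. Origin: centre of its underside.
- carton_violet: Bystander: light blue carton with a violet foot, 56 x 34 x 70 mm, standing loose behind the unit. Origin: centre of its underside.
- vial: Bystander: vial with blue cap, 36 mm across x 65 mm, standing loose on the unit's +y side. Origin: centre of its underside.
Mind the look-alikes: they are no part of the job. What is shaped like the radio but turquoise is not meant. Of the things that look like the uv_unit, the larger one is meant.

How it is judged:
By the outcome, as a careful person would: the job done as asked, in the order asked, and still so for the second after the job is handed in, with the robot touching nothing.
It also fails if it takes over 64 s, if anything falls off the work surface, if the arm or the gripper's body presses on something with over 40 N, if the wrist force passes 120 N, or if a joint passes its speed limit or range.

### The arm

A 7-joint arm with a two-finger parallel gripper is mounted at the origin on a cart in front of the work surface, level with it; the furniture and walls round the work are solid. World frame = base frame: x ahead of the robot, y to its left, z up, the work surface at z = 0. Lengths are in m, angles in rad, forces in N, time in s.
With the tool pointing down it reaches from about 0.425 to 0.925 m from the base axis. Payload 6.8 kg.
Tool frame: the origin (TCP) lies midway between the tips of the shut fingers; the grasp point (between the pads) lies r.grip_point_offset behind it (r.grip_point_offset is the distance from the TCP to the grasp point, in m); z points along the fingers, y is the direction in which the jaws open and shut (so a half turn about z gives the same grasp; the last joint's range is limited). The gripper opens to 85 mm and grips with 20 to 120 N. Pads are 22 mm wide; open, the fingers measure 114 mm over their backs; the gripper's body (76 mm by 85 mm) begins 54 mm behind the grasp point. The pads swing forward as they close: fully open they stand 13 mm farther back than shut.
Start: joints at [1.225, 0.477, 0.022, 1.555, -0.011, 1.109, -0.083], TCP at [0.159, -0.656, 0.231] pointing down, gripper open.
Joint ranges: [-2.96, 2.96], [-0.34, 2.1], [-1.41, 1.46], [0.24, 2.44], [-1.37, 4.51], [0.17, 1.92], [-2.96, 2.96]. Speed limits (rad/s): [2.39, 2.39, 3.14, 3.14, 3.14, 3.14, 3.14].

### API

Orientations are given as a rotation vector (axis times angle).
In Python, from bench import r gives the robot as it stands. The module is installed in compiled form; this text tells all that it offers.
- The arm moves only by the tool play_rows, never from a script. Its argument "deltas" is a list of rows, each a list of 3 entries, a list of its own where there are three numbers: the finger opening in mm, from 0 to 85.4, then the shift along the tool's x, y, z in mm, then the turn, a rotation vector about the tool's x, y, z in rad. A call has 1 to 8 rows; each row is the pose to reach, as a shift and turn from the pose measured when the call began, along the tool's axes at that moment; what a row does not reach only later rows make up. A row lasts 1/8 s, in which the tool goes at most 62.5 mm and 10.7 degrees, less where a joint would pass 70% of its speed; a pose out of reach is approached as far as the arm can. A call with a gripper value outside its range is refused whole. The fingers move at their own pace and stop on an object; "squeeze" is the grip in N (left out, the last holds). Time passes only in rows, so rows that repeat a pose let the fingers close. It gives the time, the measured TCP pose, the force and the opening at its end, in the units of the state.
- r.get_obs(): the state, without advancing time (a new reading comes with each control period).
- r.grab_frame(name): name is "scene" or "top"; returns (picture, depth): 420x560x3 uint8, red, green, blue; 420x560 float32, m along the optical axis (not along the pixel's ray), 0 where there is no reading.
- r.camera_model(name): a dict with "mtx" (3x3 intrinsics, pixels), "rvec" (rotation vector, rad) and "tvec" (3), from world to camera coordinates, as OpenCV has them. Camera axes: x right, y down, z forward; pixel columns grow to the right and rows downward; lengths in m; the calibration is good to about 2 mm. A picture is of the moment at which its call begins. camera_model takes no time and is no camera call.
- r.hand_in(): hands the job in, once; it reports no verdict.
The state is a dict: "clock": time; "joints": joint angles; "qvel": joint speeds; "tau": joint torques, N m; "tcp_pos": TCP position; "orientation": TCP orientation; "contact_force": force on the tool from outside, world axes, zero at the start; "moment": the same for the moment, N m; "grip_width": finger opening in m.
Only numpy, scipy, OpenCV 4.12 (cv2) and the standard library are available. Lean on these libraries where they do the work, as an engineer would, in place of code of your own. Each camera call takes 0.05 s, during which the arm holds its last target. There are 200 camera calls.

## Working session

There is one attempt and no reset: what is moved stays moved. The work goes in short steps, Python scripts to look and compute and a tool call to move; the robot and the scene stay as the last step left them, time stands still between calls to the robot, and variables do not carry over. Pictures are saved under pics/ and viewed, about 8 in all and at most 12, crops included, and the job is handed in when it is done.

Besides the shell and the picture viewer there is one more tool, called after ">>>" as name(argument=value, ...) on one line, values as JSON. play_rows: Moves the arm, as the interface text tells. Its arguments: {"type":"object","properties":{"deltas":{"type":"array"},"squeeze":{"type":"number"}},"required":["deltas"]}

```bash
mkdir -p pics; cat > h.py <<'E'
import numpy as np, cv2
from bench import r
def cam(n):
    c=r.camera_model(n); R=cv2.Rodrigues(np.array(c["rvec"],float))[0]
    return np.array(c["mtx"],float),R,np.array(c["tvec"],float).ravel()
def cloud(n,d):
    K,R,t=cam(n); v,u=np.mgrid[:d.shape[0],:d.shape[1]]
    p=np.stack([(u-K[0,2])/K[0,0]*d,(v-K[1,2])/K[1,1]*d,d],-1)
    w=(p-t)@R; w[d<=0]=np.nan; return w
def ray(n,u,v,z):
    K,R,t=cam(n); o=-R.T@t; q=R.T@np.linalg.inv(K)@[u,v,1.]
    return o+q*(z-o[2])/q[2]
def proj(n,p):
    K,R,t=cam(n); q=K@(R@np.array(p)+t); return q[:2]/q[2]
E
python3 - <<'E'
from h import *
for n in("scene","top"):
    im,d=r.grab_frame(n); cv2.imwrite(f"pics/{n}0.png",im[:,:,::-1]); np.savez(f"{n}0.npz",im=im,d=d)
    K,R,t=cam(n); print(n,-R.T@t,K[0,0])
o=r.get_obs();print(o["tcp_pos"],o["orientation"],o["clock"],r.grip_point_offset,o["grip_width"])
E
```

```text
scene [-0.03009805 -0.45403039  0.58409236] 402.76582021609795
top [ 0.35797612 -0.06935347  1.18434988] 451.63720342164396
[ 0.15887888 -0.65550426  0.23043883] [-3.11783039e+00 -3.72529321e-01  4.90200159e-04] 0.1 0.0187 0.08518285359807506
```

View pics/scene0.png

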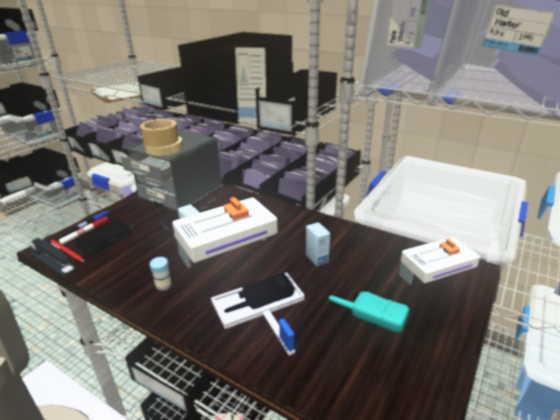

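View pics/top0.png

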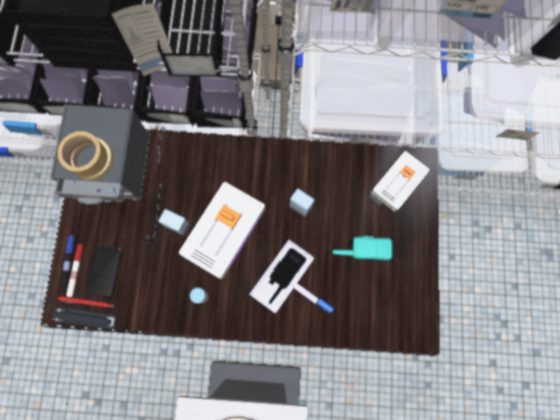

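The larger white unit is at about (222,228) in the top view and (225,228) in the scene view. It has the orange tab, and the tray with the black radio at (285,275) faces it. The look-alikes are the small unit at top (400,181) and the turquoise radio at (370,248). Next I'll measure by colour and height.

```bash
cat > meas.py <<'E'
from h import *
def mask(im,kind):
    h=cv2.cvtColor(im,cv2.COLOR_RGB2HSV).astype(int); H,S,V=h[...,0],h[...,1],h[...,2]
    return {"white":(S<60)&(V>150),"orange":(H>4)&(H<20)&(S>130)&(V>130),"blue":(H>100)&(H<125)&(S>140)&(V>90),
     "black":(V<70),"green":(H>40)&(H<80)&(S>90),"lblue":(H>85)&(H<115)&(S>25)&(V>110)}[kind]
def rect(P):
    (c,s,a)=cv2.minAreaRect((P[:,:2]*1000).astype(np.float32)); return np.round(c,1),np.round(s,1),round(a,1)
E
python3 - <<'E'
from meas import *
f=np.load("top0.npz"); im,d=f["im"],f["d"]; W=cloud("top",d)
def rep(name,kind,box,z0,z1):
    u0,u1,v0,v1=box; m=np.zeros(d.shape,bool); m[v0:v1,u0:u1]=1
    m&=mask(im,kind) if kind else True
    m&=(W[...,2]>z0)&(W[...,2]<z1)
    n,l,st,_=cv2.connectedComponentsWithStats(m.astype(np.uint8)); 
    if n<2: print(name,"none");return
    m=l==1+np.argmax(st[1:,4]); P=W[m]; print(name,len(P),*rect(P),"z",np.round(np.percentile(P[:,2],[5,50,95])*1000,1))
rep("head",None,(165,275,170,285),.08,.2)
rep("tab",'orange',(190,260,190,240),.08,.2)
rep("ridge",None,(190,260,190,240),.126,.2)
rep("tray",None,(240,318,230,320),.006,.06)
rep("handle",'blue',(290,345,280,320),.01,.08)
rep("stem",'white',(296,325,280,305),-.01,.03)
rep("radio",None,(250,315,235,310),.026,.06)
rep("cblue",None,(285,320,185,220),.05,.12)
rep("cviolet",None,(150,195,200,240),.05,.12)
rep("vial",None,(180,215,280,310),.04,.12)
rep("radio2",None,(330,400,230,265),.02,.06)
rep("small",None,(365,435,145,215),.04,.12)
E
python3 - <<'E'
import cv2,numpy as np
a=cv2.imread("pics/top0.png")[170:320,150:350]; b=cv2.imread("pics/scene0.png")[185:360,160:340]
cv2.imwrite("pics/c1.png",np.vstack([cv2.resize(a,(533,400),interpolation=2)]))
E
```

```text
head 4133 [560.1  79.8] [121.6 210. ] 63.7 z [ 93.   97.2 119.4]
tab 270 [586.6  64.3] [46.  35.2] 62.8 z [116.1 120.3 138.2]
ridge 84 [586.8  66.2] [36.6 13. ] 63.4 z [130.1 136.4 139.3]
tray 1475 [ 441.8 -106.8] [154.3 174.6] 58.3 z [ 6.9 29.6 36.9]
handle 88 [ 393.6 -186.6] [40.2 12.1] 57.2 z [43.4 49.3 53. ]
stem 163 [ 426.1 -138.3] [74.3 21. ] 50.9 z [-1.3  7.2 11.8]
radio 819 [478.2 -85.8] [ 56.8 108.3] 57.9 z [28.3 33.4 37.6]
cblue 303 [ 650.8 -112.9] [50.4 33. ] 58.3 z [58.1 81.3 85. ]
cviolet 331 [577.3 211.5] [57.4 34.6] 68.9 z [60.1 69.4 73. ]
vial 178 [396.5 126.8] [34.3 33. ] 46.1 z [57.4 64.4 68.2]
radio2 841 [ 549.4 -291.5] [ 57. 124.] 1.7 z [22.6 29.4 33.4]
small 1696 [ 725.6 -367.2] [ 81.5 142.1] 53.9 z [58.4 65.2 80.1]
```

View pics/c1.png

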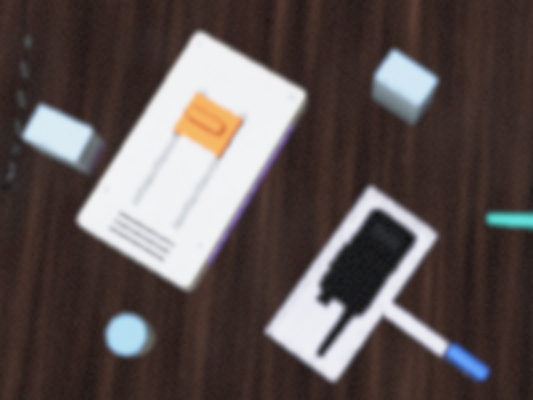

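The crop confirms the large unit, with the tab centred on its far-right half, and the tray with the black radio and blue fin. I'll refine the tray pan and head poses.

```bash
cat >> meas.py <<'E'
def big(m):
    n,l,st,_=cv2.connectedComponentsWithStats(m.astype(np.uint8)); return l==1+np.argmax(st[1:,4])
from scipy.spatial.transform import Rotation as Ro
def to(p,yaw_deg_toolx,tilt=True):
    """target TCP world p(m), tool x heading -> shift(mm) and rotvec in tool frame"""
    o=r.get_obs(); R=Ro.from_rotvec(o["orientation"])
    T=Ro.from_euler('z',yaw_deg_toolx,degrees=True)*Ro.from_euler('x',180,degrees=True)
    print("shift",np.round(R.inv().apply(np.array(p)-o["tcp_pos"])*1000,1),"turn",np.round((R.inv()*T).as_rotvec(),3),"force",np.round(o["contact_force"],1))
def tray(n="top",box=(150,345,170,330)):
    im,d=r.grab_frame(n); W=cloud(n,d); b=np.zeros(d.shape,bool); b[box[2]:box[3],box[0]:box[1]]=1
    return im,d,W,b
E
python3 - <<'E'
from meas import *
im,d,W,b=tray()
b2=b.copy();b2[:,:245]=0
m=b2&(W[...,2]>-.008)&(W[...,2]<.045)&(mask(im,"white")|(W[...,2]>.02)); 
m=cv2.morphologyEx(big(m).astype(np.uint8),cv2.MORPH_OPEN,cv2.getStructuringElement(cv2.MORPH_ELLIPSE,(11,11)))>0
m=big(m); P=W[m]; print("pan",len(P),*rect(P))
# ray-cast contour to z=13mm
c=max(cv2.findContours(m.astype(np.uint8),0,1)[0],key=cv2.contourArea)[:,0]
print("pan rays",*rect(np.array([ray("top",u,v,.013) for u,v in c])))
m=big(b&(W[...,2]>.09)&(W[...,2]<.105)); m=m|False
print("head",*rect(W[m]))
m=b.copy();m[240:]=0;m=big(m&(mask(im,"white")|mask(im,"orange"))&(W[...,2]>.09))
m=big(b&(mask(im,"white")|mask(im,"orange"))&(W[...,2]>.09))
c=max(cv2.findContours(m.astype(np.uint8),0,1)[0],key=cv2.contourArea)[:,0]
print("head rays",*rect(np.array([ray("top",u,v,.097) for u,v in c])))
# scene view
im,d,W,b=tray("scene",(160,340,185,360))
m=big(b&(W[...,2]>.092)&(W[...,2]<.103)&mask(im,"white")); print("scene head",*rect(W[m]))
m=big(b&mask(im,"blue")&(W[...,0]<.45)&(W[...,2]>.01)); P=W[m]; print("scene fin",len(P),*rect(P),P.mean(0),P[:,2].max())
m=big(b&mask(im,"orange")&(W[...,2]>.13)); P=W[m]; print("scene ridge",len(P),*rect(P))
to([.394,-.187,.12],57.5)
E
```

```text
pan 1953 [462.7 -78.6] [ 89.5 176.1] 58.7
pan rays [461.5 -78.4] [ 88.6 174.3] 58.3
head [559.8  79.2] [120.7 209.9] 63.6
head rays [558.8  78.6] [120.  208.9] 63.5
scene head [559.5  74.4] [122.6 210.7] 63.4
scene fin 299 [ 393.6 -190.1] [43.1 12.3] 58.6 [ 0.38879579 -0.19365809  0.03926215] 0.05307394695147155
scene ridge 61 [586.1  62.9] [37.6 11.5] 63.6
shift [ 338.9 -400.   111.1] turn [-0.001 -0.    -0.766] force [ 0.4 -0.3  0.5]
```

>>> play_rows(deltas=[[60, [170, -200, 30], [0, 0, -0.38]], [60, [338, -400, 60], [0, 0, -0.766]], [60, [338, -400, 60], [0, 0, -0.766]], [60, [338, -400, 60], [0, 0, -0.766]], [60, [338, -400, 60], [0, 0, -0.766]], [60, [338, -400, 60], [0, 0, -0.766]], [60, [338, -400, 60], [0, 0, -0.766]], [60, [338, -400, 60], [0, 0, -0.766]]])

```text
clock: 1.2
tcp_pos: [0.3816, -0.21, 0.1743]
orientation: [-2.754, -1.511, -0.001]
contact_force: [1.3, -0.0, 0.5]
grip_width: 0.0601
```

```bash
python3 -c "
from meas import *
to([.3965,-.1835,.12],58.5);to([.3965,-.1835,.018],58.5);print(r.get_obs()['tcp_pos'],r.get_obs()['joints'])"
```

```text
shift [30.3 -1.7 54.3] turn [ 0.    -0.001 -0.018] force [ 1.3 -0.   0.5]
shift [ 30.2  -1.7 156.3] turn [ 0.    -0.001 -0.018] force [ 1.3 -0.   0.5]
[ 0.38164819 -0.2099586   0.17432759] [ 0.72377974  0.18174513 -0.39957218  2.13898403  0.09405923  0.83683669
 -0.30032753]
```

>>> play_rows(deltas=[[60, [30, -1.7, 40], [0, 0, -0.018]], [60, [30, -1.7, 80], [0, 0, -0.018]], [60, [30, -1.7, 115], [0, 0, -0.018]], [60, [30, -1.7, 140], [0, 0, -0.018]], [60, [30, -1.7, 156], [0, 0, -0.018]], [60, [30, -1.7, 156], [0, 0, -0.018]], [60, [30, -1.7, 156], [0, 0, -0.018]]])

```text
clock: 2.08
tcp_pos: [0.3968, -0.1838, 0.0188]
orientation: [2.741, 1.535, 0.002]
contact_force: [-0.4, 0.0, -0.4]
grip_width: 0.0601
```

```bash
python3 -c "
from meas import *
to([.3965,-.1835,.018],58.5)
im,d=r.grab_frame('scene'); cv2.imwrite('pics/g1.png',cv2.resize(im[230:400,190:390,::-1],(640,544),interpolation=2))"
```

```text
shift [ 0.1 -0.4  0.8] turn [ 0.001 -0.001  0.   ] force [-0.4  0.  -0.4]
```

View pics/g1.png

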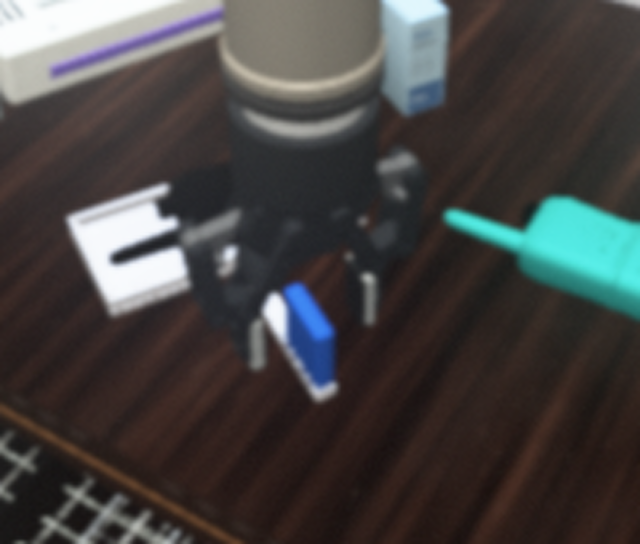

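The picture shows the fin, at (310,335) in the crop, centred between the jaws at (257,345) and (368,300). I'll close on it.

>>> play_rows(deltas=[[20, [0, 0, 0], [0, 0, 0]], [8, [0, 0, 0], [0, 0, 0]], [8, [0, 0, 0], [0, 0, 0]], [8, [0, 0, 0], [0, 0, 0]], [8, [0, 0, 0], [0, 0, 0]], [8, [0, 0, 0], [0, 0, 0]]], squeeze=40)

```text
clock: 2.88
tcp_pos: [0.3969, -0.184, 0.0195]
orientation: [2.739, 1.535, 0.002]
contact_force: [-1.1, 1.0, 6.2]
grip_width: 0.0114
```

```bash
cat > g.py <<'E'
from meas import *
import sys
# unit pose estimate (avg of both views)
U=np.array([.5596,.077]); yaw=63.5; c,s=np.cos(np.radians(yaw)),np.sin(np.radians(yaw)); X=np.array([c,s]);Y=np.array([-s,c])
def u2w(x,y,z): return [*(U+X*x/1000+Y*y/1000),z]
def w2u(p): q=np.array(p[:2])-U; return np.round([q@X*1000,q@Y*1000],1)
E
python3 -c "
from g import *
o=r.get_obs();print(w2u(o['tcp_pos']),w2u([.463,-.0785]),o['tcp_pos'])
g=-124
for x in (-315,-270,-200,-130,-124): print(x);to(u2w(x,0,o['tcp_pos'][2]),yaw)"
```

```text
[-306.2   29.1] [-182.3   17.1] [ 0.39693662 -0.18403383  0.01947099]
-315
shift [-6.3 29.8  0. ] turn [ 0.002 -0.    -0.087] force [-1.1  1.   6.2]
-270
shift [38.6 25.9  0.1] turn [ 0.002 -0.    -0.087] force [-1.1  1.   6.2]
-200
shift [1.083e+02 1.980e+01 1.000e-01] turn [ 0.002 -0.    -0.087] force [-1.1  1.   6.2]
-130
shift [1.78e+02 1.38e+01 1.00e-01] turn [ 0.002 -0.    -0.087] force [-1.1  1.   6.2]
-124
shift [1.84e+02 1.32e+01 1.00e-01] turn [ 0.002 -0.    -0.087] force [-1.1  1.   6.2]
```

>>> play_rows(deltas=[[8, [3, 2, 0], [0, 0, -0.008]], [8, [8, 5, 0], [0, 0, -0.02]], [8, [13, 9, 0], [0, 0, -0.035]], [8, [19, 13, 0], [0, 0, -0.05]], [8, [25, 18, 0], [0, 0, -0.065]], [8, [31, 22, 0], [0, 0, -0.08]], [8, [36, 25, 0], [0, 0, -0.087]], [8, [38.6, 26, 0], [0, 0, -0.087]]])

```text
clock: 3.88
tcp_pos: [0.4378, -0.1657, 0.0195]
orientation: [2.671, 1.653, -0.003]
contact_force: [-5.7, -3.8, 5.0]
grip_width: 0.0116
```

```bash
cat > chk.py <<'E'
from g import *
o=r.get_obs();print("tcp unit",w2u(o['tcp_pos']),o['tcp_pos'],o['grip_width'])
for x in (-200,-145,-124,-118): to(u2w(x,0,o['tcp_pos'][2]),yaw)
im,d,W,b=tray(); cv2.imwrite(f"pics/t{o['clock']:.1f}.png",cv2.resize(im[170:320,150:350,::-1],(800,600),interpolation=2))
E
python3 chk.py; cp pics/t3*.png pics/cur.png; ls pics
```

```text
tcp unit [-271.6    0.7] [ 0.4377914  -0.16571933  0.01946805] 0.011565354172653993
shift [71.6  0.7 -0.2] turn [-0.     0.002  0.   ] force [-5.7 -3.8  5. ]
shift [126.6   0.7  -0.3] turn [-0.     0.002  0.   ] force [-5.7 -3.8  5. ]
shift [147.6   0.7  -0.3] turn [-0.     0.002  0.   ] force [-5.7 -3.8  5. ]
shift [153.6   0.7  -0.3] turn [-0.     0.002  0.   ] force [-5.7 -3.8  5. ]
c1.png
cur.png
g1.png
scene0.png
t3.9.png
top0.png
```

View pics/cur.png

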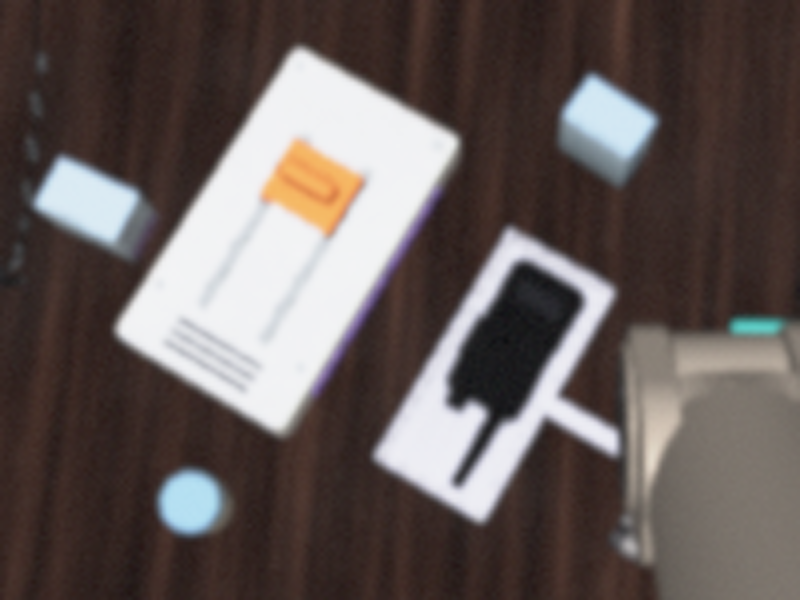

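The tray now looks parallel to the unit, with the radio inside the pan. I'll quantify the lateral offset in this same view.

```bash
cat > pan.py <<'E'
from g import *
im,d,W,b=tray()
u,v=np.meshgrid(np.arange(560),np.arange(420))
m=b&(W[...,2]>-.008)&(W[...,2]<.045)&(mask(im,"white")|(W[...,2]>.02))&(W[...,2]<.05)&(u>238)
m=cv2.morphologyEx(m.astype(np.uint8),cv2.MORPH_OPEN,cv2.getStructuringElement(cv2.MORPH_ELLIPSE,(11,11)))>0
n,l,st,ce=cv2.connectedComponentsWithStats(m.astype(np.uint8))
k=l[270:290,260:285]; k=np.bincount(k[k>0]).argmax(); m=l==k
P=W[m]; R=rect(P); print("pan",len(P),*R)
Ut=np.array([559.5,79.1]); q=R[0]-Ut; print("pan in unit (top cam)",q@X,q@Y)
for f in (W[m],):
    a=(f[:,:2]*1000-Ut); x,y=a@X,a@Y; print("extent",np.percentile(x,[1,99]),np.percentile(y,[.5,99.5]))
E
python3 pan.py
```

```text
pan 2092 [496.1 -52.9] [ 86.1 176.7] 63.3
pan in unit (top cam) -146.42027708262918 -2.159272804926382
extent [-186.62715109 -104.91730025] [-89.17919445  85.06111599]
```

>>> play_rows(deltas=[[8, [3, 0, 0], [0, 0, 0]], [8, [9, -0.5, 0], [0, 0, 0]], [8, [18, -1, 0], [0, 0, 0]], [8, [28, -1.5, 0], [0, 0, 0]], [8, [38, -2, 0], [0, 0, 0]], [8, [48, -2, 0], [0, 0, 0]], [8, [57, -2, 0], [0, 0, 0]], [8, [64, -2, 0], [0, 0, 0]]])

```text
clock: 4.97
tcp_pos: [0.4651, -0.1067, 0.0195]
orientation: [2.67, 1.653, -0.003]
contact_force: [-2.8, -5.6, 4.8]
grip_width: 0.0114
```

>>> play_rows(deltas=[[8, [8, 0, 0], [0, 0, 0]], [8, [17, 0, 0], [0, 0, 0]], [8, [27, 0, 0], [0, 0, 0]], [8, [37, 0, 0], [0, 0, 0]], [8, [47, 0, 0], [0, 0, 0]], [8, [56, 0, 0], [0, 0, 0]], [8, [63, 0, 0], [0, 0, 0]], [8, [66, 0, 0], [0, 0, 0]]])

```text
clock: 5.98
tcp_pos: [0.4943, -0.0475, 0.0195]
orientation: [2.669, 1.654, -0.004]
contact_force: [-3.7, -7.1, 7.7]
grip_width: 0.0115
```

```bash
python3 chk.py
```

```text
tcp unit [-140.6    2.9] [ 0.49428506 -0.04752748  0.01947215] 0.011495694910118837
shift [-59.4   2.8   0.2] turn [-0.     0.003  0.001] force [-3.7 -7.1  7.7]
shift [-4.4  2.9  0. ] turn [-0.     0.003  0.001] force [-3.7 -7.1  7.7]
shift [16.6  2.9 -0.1] turn [-0.     0.003  0.001] force [-3.7 -7.1  7.7]
shift [22.6  2.9 -0.1] turn [-0.     0.003  0.001] force [-3.7 -7.1  7.7]
```

>>> play_rows(deltas=[[8, [2, 0, 0], [0, 0, 0]], [8, [5, 0, 0], [0, 0, 0]], [8, [8, 0, 0], [0, 0, 0]], [8, [11, 0, 0], [0, 0, 0]], [8, [13, 0, 0], [0, 0, 0]], [8, [14, 0, 0], [0, 0, 0]], [8, [15, 0, 0], [0, 0, 0]]])

```text
clock: 6.9
tcp_pos: [0.5007, -0.0339, 0.0195]
orientation: [2.669, 1.654, -0.006]
contact_force: [-3.1, -6.3, 4.9]
grip_width: 0.0116
```

>>> play_rows(deltas=[[8, [1, 0, 0], [0, 0, 0]], [8, [2, 0, 0], [0, 0, 0]], [8, [3, 0, 0], [0, 0, 0]]])

```text
clock: 7.28
tcp_pos: [0.5019, -0.0312, 0.0195]
orientation: [2.669, 1.654, -0.007]
contact_force: [-1.6, -4.6, 3.9]
grip_width: 0.0111
```

>>> play_rows(deltas=[[8, [1, 0, 0], [0, 0, 0]], [8, [2, 0, 0], [0, 0, 0]], [8, [3, 0, 0], [0, 0, 0]]])

```text
clock: 7.65
tcp_pos: [0.5031, -0.0283, 0.0195]
orientation: [2.669, 1.654, -0.007]
contact_force: [-2.3, -5.8, 3.2]
grip_width: 0.0118
```

>>> play_rows(deltas=[[8, [1, 0, 0], [0, 0, 0]], [8, [2, 0, 0], [0, 0, 0]], [8, [3, 0, 0], [0, 0, 0]]])

```text
clock: 8.02
tcp_pos: [0.5031, -0.0281, 0.0195]
orientation: [2.669, 1.651, -0.014]
contact_force: [-6.1, -12.8, 9.8]
grip_width: 0.0112
```

>>> play_rows(deltas=[[8, [1, 0, 0], [0, 0, 0]], [8, [2, 0, 0], [0, 0, 0]], [8, [3, 0, 0], [0, 0, 0]]])

```text
clock: 8.4
tcp_pos: [0.5031, -0.0282, 0.0195]
orientation: [2.669, 1.648, -0.021]
contact_force: [-5.7, -13.8, 10.1]
grip_width: 0.0112
```

The tray stopped against the wall: force rose to 15 N with no travel, and the position fits the home prediction. I'll let go, then nudge the fin's front end with shut fingers so the tray seats flush.

>>> play_rows(deltas=[[20, [-0.5, 0, 0], [0, 0, 0]], [50, [-0.5, 0, 0], [0, 0, 0]], [50, [-0.5, 0, 0], [0, 0, 0]], [50, [-0.5, 0, -20], [0, 0, 0]], [50, [-0.5, 0, -50], [0, 0, 0]], [50, [-0.5, 0, -60], [0, 0, 0]]])

```text
clock: 9.15
tcp_pos: [0.5046, -0.0273, 0.0809]
orientation: [2.667, 1.648, -0.017]
contact_force: [1.6, -0.9, -0.3]
grip_width: 0.0498
```

```bash
python3 - <<'E'
from g import *
im,d,W,b=tray("scene",(160,340,185,360)); 
m=big(b&mask(im,"blue")&(W[...,2]>.02)); P=W[m];R=rect(P); print("scene fin",len(P),*R,w2u(R[0]/1000))
cv2.imwrite("pics/s2.png",cv2.resize(im[185:360,140:370,::-1],(788,600),interpolation=2))
to(u2w(-170,2,.09),yaw);to(u2w(-170,2,.018),yaw); o=r.get_obs(); print(w2u(o["tcp_pos"]),o["tcp_pos"])
E
```

```text
scene fin 178 [500.3 -35.5] [43.6 12.2] 60.1 [-127.1    2.9]
shift [-52.1   0.6  -8.1] turn [-0.     0.013 -0.001] force [-0.4  0.2  0.4]
shift [-51.2   0.6  63.9] turn [-0.     0.013 -0.001] force [-0.4  0.2  0.4]
[-118.     2.6] [ 0.50466586 -0.02744499  0.08124069]
```

View pics/s2.png

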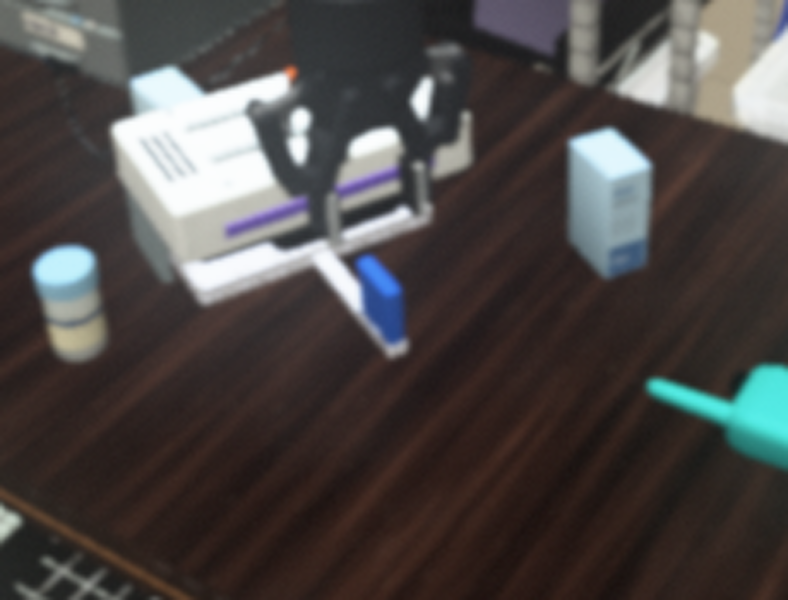

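The pan sits under the head with the radio in it, the fin is free at (382,300), and the bystanders look undisturbed. I'll check the pan's front corners by ray casting and do the flush nudge.

```bash
python3 - <<'E'
from g import *
U=np.array([.5595,.0744])
def w(p): q=np.array(p[:2])-U; return np.round([q@X*1000,q@Y*1000],1)
for u,v in ((200,293),(432,208)):
    print(w(ray("scene",140+u/3.426,185+v/3.426,.013)))
E
```

```text
[-37.2  90.5]
[-36.4 -83. ]
```

>>> play_rows(deltas=[[20, [-20, 0.6, -6], [0, 0.013, 0]], [0, [-52, 0.6, -6], [0, 0.013, 0]], [0, [-52, 0.6, -6], [0, 0.013, 0]], [0, [-52, 0.6, 30], [0, 0.013, 0]], [0, [-52, 0.6, 63], [0, 0.013, 0]], [0, [-52, 0.6, 64], [0, 0.013, 0]]])

```text
clock: 9.95
tcp_pos: [0.4797, -0.0738, 0.0157]
orientation: [-2.668, -1.651, 0.005]
contact_force: [-0.5, 0.7, 0.2]
grip_width: -0.0002
```

>>> play_rows(deltas=[[0, [4, 0, 0], [0, 0, 0]], [0, [7, 0, 0], [0, 0, 0]], [0, [9, 0, 0], [0, 0, 0]], [0, [11, 0, 0], [0, 0, 0]], [0, [12, 0, 0], [0, 0, 0]], [0, [13, 0, 0], [0, 0, 0]]])

```text
clock: 10.7
tcp_pos: [0.4855, -0.0622, 0.0158]
orientation: [-2.668, -1.651, 0.005]
contact_force: [1.0, 0.1, -0.4]
grip_width: -0.0003
```

>>> play_rows(deltas=[[0, [1, 0, 0], [0, 0, 0]], [0, [2, 0, 0], [0, 0, 0]], [0, [2.5, 0, 0], [0, 0, 0]]])

```text
clock: 11.08
tcp_pos: [0.4865, -0.0602, 0.0157]
orientation: [-2.669, -1.651, 0.006]
contact_force: [0.2, -1.2, 1.5]
grip_width: -0.0
```

>>> play_rows(deltas=[[0, [1, 0, 0], [0, 0, 0]], [0, [2, 0, 0], [0, 0, 0]], [0, [2.5, 0, 0], [0, 0, 0]]])

```text
clock: 11.45
tcp_pos: [0.4864, -0.0602, 0.0157]
orientation: [-2.671, -1.648, 0.012]
contact_force: [-3.2, -8.0, 5.3]
grip_width: 0.0
```

>>> play_rows(deltas=[[0, [1, 0, 0], [0, 0, 0]], [0, [2, 0, 0], [0, 0, 0]], [0, [2.5, 0, 0], [0, 0, 0]]])

```text
clock: 11.82
tcp_pos: [0.4864, -0.0603, 0.0157]
orientation: [-2.673, -1.647, 0.017]
contact_force: [-4.0, -8.4, 6.7]
grip_width: 0.0
```

The tray is firm at 9 N with no motion, so it's seated. I'll back off, rise, and go over the tab.

>>> play_rows(deltas=[[0, [-8, 0, 0], [0, 0, 0]], [0, [-15, 0, -5], [0, 0, 0]], [0, [-15, 0, -60], [0, 0, 0]], [0, [-15, 0, -120], [0, 0, 0]], [30, [-15, 0, -180], [0, 0, 0]], [30, [-15, 0, -190], [0, 0, 0]]])

```text
clock: 12.58
tcp_pos: [0.4842, -0.0726, 0.2103]
orientation: [2.672, 1.646, -0.006]
contact_force: [0.5, 0.3, -0.7]
grip_width: 0.0298
```

```bash
python3 - <<'E'
from g import *
o=r.get_obs(); print(w2u(o["tcp_pos"]),w2u([.5865,.0645]))
to([.5865,.0645,.19],yaw);to([.5865,.0645,.125],yaw)
E
```

```text
[-167.5    0.7] [  0.8 -29.7]
shift [168.6  29.7  19.5] turn [ 0.001  0.005 -0.004] force [ 0.5  0.3 -0.7]
shift [168.9  29.7  84.5] turn [ 0.001  0.005 -0.004] force [ 0.5  0.3 -0.7]
```

>>> play_rows(deltas=[[44, [56, 10, 19], [0, 0.005, -0.004]], [44, [112, 20, 19], [0, 0.005, -0.004]], [44, [160, 29.7, 19], [0, 0.005, -0.004]], [44, [169, 29.7, 19], [0, 0.005, -0.004]], [44, [169, 29.7, 40], [0, 0.005, -0.004]], [44, [169, 29.7, 60], [0, 0.005, -0.004]], [44, [169, 29.7, 78], [0, 0.005, -0.004]], [44, [169, 29.7, 84], [0, 0.005, -0.004]]])

```text
clock: 13.58
tcp_pos: [0.5855, 0.0638, 0.1238]
orientation: [-2.672, -1.652, 0.004]
contact_force: [0.2, -0.6, 0.3]
grip_width: 0.0442
```

```bash
python3 - <<'E'
from g import *
to([.5865,.0645,.125],yaw); to(u2w(.8,30,.125),yaw)
im,d=r.grab_frame("scene"); cv2.imwrite("pics/r1.png",cv2.resize(im[160:280,150:310,::-1],(800,600),interpolation=2))
E
```

```text
shift [ 1.1  0.6 -1.2] turn [-0.001  0.002 -0.   ] force [ 0.2 -0.6  0.3]
shift [  1.  -59.1  -1.2] turn [-0.001  0.002 -0.   ] force [ 0.2 -0.6  0.3]
```

View pics/r1.png

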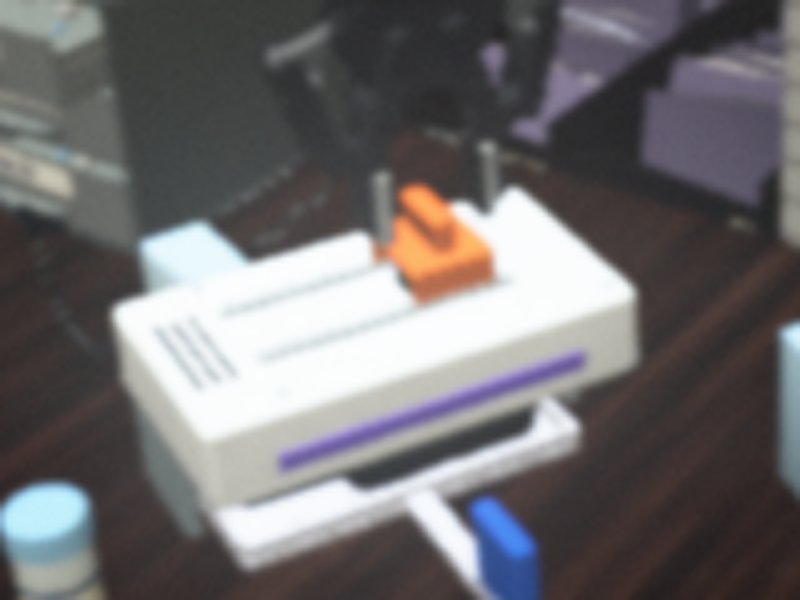

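The jaws at (382,205) and (487,178) straddle the orange ridge at (428,212). I'll narrow them to 20 mm and push towards unit +y, which is tool −y.

>>> play_rows(deltas=[[20, [0, 0, 0], [0, 0, 0]], [20, [0, 0, 0], [0, 0, 0]], [20, [0, -5, 0], [0, 0, 0]], [20, [0, -13, 0], [0, 0, 0]], [20, [0, -23, 0], [0, 0, 0]], [20, [0, -33, 0], [0, 0, 0]], [20, [0, -43, 0], [0, 0, 0]], [20, [0, -50, 0], [0, 0, 0]]])

```text
clock: 14.62
tcp_pos: [0.5402, 0.0868, 0.1239]
orientation: [-2.671, -1.653, 0.003]
contact_force: [2.1, 0.2, 0.9]
grip_width: 0.0201
```

>>> play_rows(deltas=[[20, [0, -2, 0], [0, 0, 0]], [20, [0, -4, 0], [0, 0, 0]], [20, [0, -6, 0], [0, 0, 0]], [20, [0, -8, 0], [0, 0, 0]], [20, [0, -9, 0], [0, 0, 0]]])

```text
clock: 15.25
tcp_pos: [0.5321, 0.0908, 0.1239]
orientation: [-2.671, -1.653, 0.003]
contact_force: [1.4, 0.1, -0.5]
grip_width: 0.0203
```

```bash
python3 -c "
from g import *
print(w2u(r.get_obs()['tcp_pos']),r.get_obs()['grip_width'],r.get_obs()['contact_force'])"
```

```text
[ 0.1 30.8] 0.02026278263432493 [ 1.39606655  0.08276334 -0.47179876]
```

Pushing finger is about 3–4 mm short of the end stop; continue gently until the force rises.

>>> play_rows(deltas=[[20, [0, -1, 0], [0, 0, 0]], [20, [0, -2, 0], [0, 0, 0]], [20, [0, -3, 0], [0, 0, 0]]])

```text
clock: 15.62
tcp_pos: [0.5294, 0.0922, 0.1239]
orientation: [-2.671, -1.653, 0.003]
contact_force: [1.0, -0.5, 1.0]
grip_width: 0.0198
```

>>> play_rows(deltas=[[20, [0, -1, 0], [0, 0, 0]], [20, [0, -2, 0], [0, 0, 0]], [20, [0, -3, 0], [0, 0, 0]]])

```text
clock: 16.0
tcp_pos: [0.5279, 0.0929, 0.124]
orientation: [2.671, 1.652, -0.0]
contact_force: [7.5, -2.4, -4.4]
grip_width: 0.0204
```

>>> play_rows(deltas=[[20, [0, -1, 0], [0, 0, 0]], [20, [0, -2, 0], [0, 0, 0]], [20, [0, -2, 0], [0, 0, 0]]])

```text
clock: 16.38
tcp_pos: [0.5279, 0.0929, 0.124]
orientation: [2.67, 1.65, 0.004]
contact_force: [8.0, -2.7, -4.8]
grip_width: 0.0201
```

>>> play_rows(deltas=[[20, [0, 4, 0], [0, 0, 0]], [20, [0, 4, 0], [0, 0, 0]], [20, [0, 4, -25], [0, 0, 0]], [20, [0, 4, -50], [0, 0, 0]], [0, [0, 30, -50], [0, 0, 0]], [0, [0, 64, -50], [0, 0, 0]], [0, [0, 64, -50], [0, 0, 0]], [0, [0, 64, -50], [0, 0, 0]]])

```text
clock: 17.38
tcp_pos: [0.5838, 0.065, 0.1738]
orientation: [2.671, 1.651, 0.002]
contact_force: [-0.6, -1.1, -0.0]
grip_width: -0.0
```

```bash
python3 - <<'E'
from g import *
for n,box in(("scene",(160,340,160,360)),("top",(150,345,170,330))):
    im,d,W,b=tray(n,box)
    for k,z in(("orange",.128),("green",.1)):
        m=b&mask(im,k)&(W[...,2]>z)
        if m.sum()>5: P=W[big(m)]; print(n,k,len(P),rect(P),w2u(rect(P)[0]/1000),np.median(P[:,2]))
    if n=="scene": cv2.imwrite("pics/b1.png",cv2.resize(im[160:280,150:310,::-1],(800,600),interpolation=2))
to(u2w(0.3,-29,.118),yaw); o=r.get_obs();print(w2u(o["tcp_pos"]),o["tcp_pos"])
E
```

```text
scene orange 70 (array([531.7,  87.2]), array([35. , 12.3]), 62.9) [-3.3 29.5] 0.1362028824256366
scene green 81 (array([583.2,  61.6]), array([25.5, 23.5]), 49.4) [ -3.3 -28. ] 0.11155427056225195
shift [ 0.   2.  56.1] turn [ 0.003 -0.     0.   ] force [ 1.1 -0.4  0.9]
[  0.3 -26.9] [0.58376914 0.06526027 0.17408548]
```

View pics/b1.png

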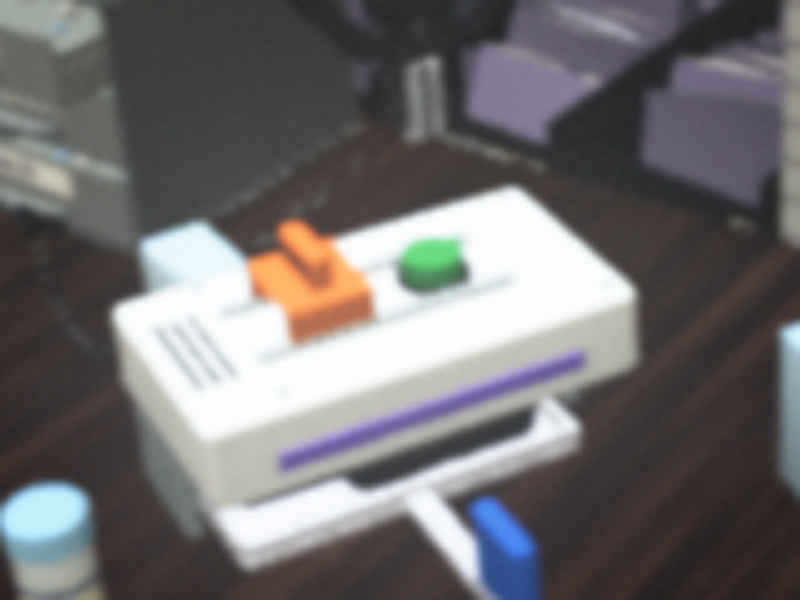

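The tab is aside, with its ridge at (305,250), and the button is clear at (432,260) with the shut fingers above it. I'll press.

>>> play_rows(deltas=[[0, [-0.5, 2, 25], [0, 0, 0]], [0, [-0.5, 2, 45], [0, 0, 0]], [0, [-0.5, 2, 56], [0, 0, 0]], [0, [-0.5, 2, 59], [0, 0, 0]], [0, [-0.5, 2, 62], [0, 0, 0]], [0, [-0.5, 2, 64], [0, 0, 0]]])

```text
clock: 18.23
tcp_pos: [0.5859, 0.064, 0.1106]
orientation: [2.669, 1.652, 0.004]
contact_force: [-1.0, 0.7, 0.6]
grip_width: -0.0001
```

>>> play_rows(deltas=[[0, [0, 0, 2], [0, 0, 0]], [0, [0, 0, 4], [0, 0, 0]], [0, [0, 0, 5.5], [0, 0, 0]], [0, [0, 0, 5.5], [0, 0, 0]]])

```text
clock: 18.73
tcp_pos: [0.586, 0.064, 0.106]
orientation: [2.669, 1.651, 0.004]
contact_force: [-3.9, -0.1, 10.1]
grip_width: 0.0002
```

Bottomed at z = 0.106 m with 10 N. I'll hold briefly, then lift and retreat.

>>> play_rows(deltas=[[0, [0, 0, 0.8], [0, 0, 0]], [0, [0, 0, 0.8], [0, 0, 0]], [0, [0, 0, 0.8], [0, 0, 0]], [0, [0, 0, -15], [0, 0, 0]], [0, [0, 0, -60], [0, 0, 0]], [0, [0, 0, -110], [0, 0, 0]], [0, [-50, 0, -130], [0, 0, 0]], [0, [-100, 0, -130], [0, 0, 0]]])

```text
clock: 19.73
tcp_pos: [0.5419, -0.0257, 0.2387]
orientation: [2.665, 1.652, 0.011]
contact_force: [-0.3, -0.4, -0.5]
grip_width: -0.0006
```

>>> play_rows(deltas=[[0, [-55, 30, 0], [0, 0, 0]], [0, [-110, 70, 0], [0, 0, 0]], [0, [-110, 120, 0], [0, 0, 0]], [0, [-110, 170, 0], [0, 0, 0]], [0, [-110, 170, 0], [0, 0, 0]], [0, [-110, 170, 0], [0, 0, 0]]])

```text
clock: 20.48
tcp_pos: [0.6449, -0.1993, 0.2399]
orientation: [2.666, 1.653, 0.011]
contact_force: [-0.4, 0.6, 0.3]
grip_width: -0.0
```

```bash
python3 - <<'E'
from g import *
o=r.get_obs(); print(o["tcp_pos"],o["contact_force"],o["clock"])
im2,d2=r.grab_frame("top")
im,d,W,b=tray("scene",(160,340,160,360))
for k,z in(("orange",.128),("green",.1),("blue",.02)):
    P=W[big(b&mask(im,k)&(W[...,2]>z))]; print(k,len(P),rect(P),w2u(rect(P)[0]/1000),np.median(P[:,2]))
cv2.imwrite("pics/f.png",np.hstack([cv2.resize(im[150:320,140:340,::-1],(400,340)),cv2.resize(im2[160:330,150:350,::-1],(400,340))]))
W=cloud("top",d2)
for n,(u0,u1,v0,v1),z in(("cblue",(285,320,185,220),.05),("cviolet",(150,195,200,240),.05),("vial",(180,215,280,310),.04)):
    m=np.zeros(d2.shape,bool);m[v0:v1,u0:u1]=1;m&=(W[...,2]>z)&(W[...,2]<.12);print(n,*rect(W[big(m)]))
E
```

```text
[ 0.64492224 -0.19929766  0.23991414] [-0.36925279  0.55394532  0.25540253] 20.475
orange 70 (array([531.9,  87.8]), array([36.2, 11.8]), 64.3) [-2.7 29.6] 0.13588949259069152
green 83 (array([583.2,  60.9]), array([25.7, 23.2]), 34.0) [ -3.9 -28.3] 0.11162414666008462
blue 167 (array([499.6, -36.2]), array([42.3, 11.3]), 67.8) [-128.1    3.2] 0.04318827594789411
cblue [ 650.7 -112.8] [50.2 33.1] 58.8
cviolet [577.3 211.4] [57.2 34.7] 69.1
vial [396.2 126.9] [33.9 33.6] 47.1
```

View pics/f.png

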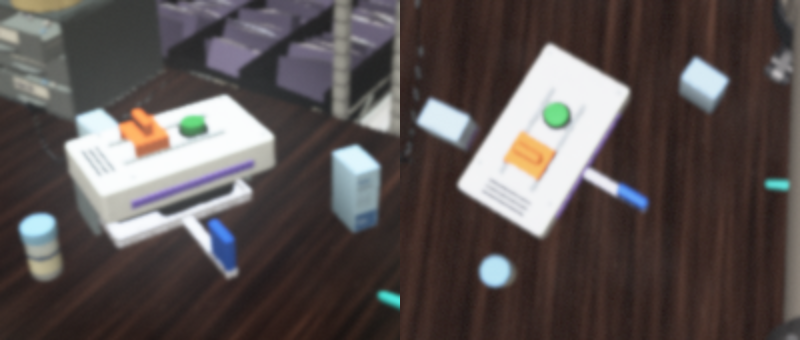

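The final picture shows the tab aside at (140,130), the button up and clear at (193,125), and the tray in under the head. The cartons and vial are within 0.5 mm of their starting positions, and the robot is clear of everything.

```bash
python3 -c "
from bench import r
print(r.hand_in())"
```

```text
the job is handed in; nothing more can be done
None
```

The job is done and handed in, at about 20.6 s of the 64 s allowed. I slid the tray home with the radio in it, pushed the orange tab to its end stop, pressed the green button, and moved the arm clear.

**Last checks:**
- **Tray:** it did not move under a 15 N push by the grip, nor under a further 9 N nudge on the fin with shut fingers. The fin measures about 0.6 mm from its home position along the unit's x axis. The rear edge on the back wall was judged by force only, since it can't be seen under the head.
- **Radio and lamp head:** the radio is still lying in the tray, and I saw no contact with the head above.
- **Tab:** it stopped against about 8 N at the end of its travel. Its ridge then measured at y ≈ +30 mm, where fully aside should put it.
- **Button:** it bottomed at 6 mm of travel with 10 N. I held it for roughly 0.5–0.6 s (estimated from the move timing), and it sprang back to 112 mm.
- **Bystanders:** both cartons and the vial are within 0.5 mm of where they started.

**Disagreement:** the two cameras differ by about 4 mm in y. The tray's sideways offset therefore reads between 0 and +4 mm, which is inside the 9 mm clearance on each side. I left it there.

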